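# Slide the valve box cover aside and push the marked valve shut

### The arm

A 6-joint arm with a two-finger parallel gripper is mounted at the origin on a cart in front of the work surface, level with it; the furniture and walls round the work are solid. World frame = base frame: x ahead of the robot, y to its left, z up, the work surface at z = 0. Lengths are in m, angles in rad, forces in N, time in s.
With the tool pointing down it reaches from about 0.35 to 0.975 m from the base axis. Payload 4.9 kg.
Tool frame: the origin (TCP) lies on the mounting face of the last link; the fingertips stand 173 mm ahead of it and the grasp point (between the pads) lies 155 mm ahead of it (robot.nose_length is the distance from the TCP to the fingertips, in m); z points along the fingers, y is the line along which they close (so a half turn about z gives the same grasp; the last joint's range is limited). The gripper opens to 85 mm and grips with 20 to 120 N. Pads are 22 mm wide; open, the fingers measure 114 mm over their backs; the gripper's body (76 mm by 85 mm) begins 54 mm behind the grasp point. The pads swing forward as they close: fully open they stand 13 mm farther back than shut.
Start: joints at [-1.247, 0.053, 1.613, -0, 1.476, -0.119], TCP at [0.268, -0.565, 0.405] pointing down, gripper open.
Joint ranges: [-3.01, 3.01], [-1.01, 2.22], [0.06, 2.58], [-1.02, 4.17], [0.09, 2.62], [-3.14, 3.14]. Speed limits (rad/s): [2.57, 2.57, 3.14, 3.14, 3.14, 3.14].

### API

Orientations are given as a unit quaternion [w, x, y, z].
In Python, from cell import robot, vision gives the robot as it stands. The module is installed in compiled form; this text tells all that it offers.
- The arm moves only by the tool carry_out, never from a script. Its argument "rows" is a list of rows, each an object with "hand": the gripper command: -1 is fully open, 1 is shut, values between are in proportion; "delta_pos": the shift along the tool's x, y, z in units of 0.25 m (1.0 is 0.25 m), a list of three; "rot": the turn, a rotation vector about the tool's x, y, z in units of 90 degrees (1.0 is 90 degrees), a list of three. In form: [{"hand": hand, "delta_pos": [tx, ty, tz], "rot": [wx, wy, wz]}, ...]. A call has 1 to 20 rows; each row shifts and turns the commanded pose from where the row before left it, along the tool's axes as they then stand; what a row does not reach is not made up. A row lasts 1/12 s, in which the tool goes at most 41.7 mm and 7.16 degrees, less where a joint would pass 70% of its speed; a pose out of reach is approached as far as the arm can. A call with a number of a shift or a turn outside -1 to 1 is refused whole. A call with a gripper value outside its range is refused whole. The fingers move at their own pace and stop on an object; "force" is the grip in N (left out, the last holds). Time passes only in rows, so rows that do not move let the fingers close. It gives the time, the measured TCP pose, the force, the opening and the grip force at its end, in the units of the state.
- robot.state(): the state, without advancing time (a new reading comes with each control period).
- vision.read_camera(name): name is "scene" or "top" or "wrist"; returns a dict with "image" (400x640x3 uint8, blue, green, red), "fx", "fy", "cx", "cy" (pixels), "R" (3x3) and "t" (3): a world point X has camera coordinates R X + t. Camera axes: x right, y down, z forward; pixel columns grow to the right and rows downward; lengths in m; the calibration is good to about 2 mm. A picture is of the moment at which its call begins. There is no depth.
- robot.close_job(): hands the job in; it is judged then, once.
The state is a dict: "t": time; "joint_positions": joint angles; "joint_vel": joint speeds; "joint_torque": joint torques, N m; "position": TCP position; "tool_rot": TCP orientation; "force": force on the tool from outside, world axes, zero at the start; "moment": the same for the moment, N m; "opening": opening from 0.0 (shut) to 1.0 (fully open); "grasp_force": force on a finger pad.
Only numpy, scipy, OpenCV 4.12 (cv2) and the standard library are available. Lean on these libraries where they do the work, as an engineer would, in place of code of your own. Each camera call takes 0.05 s, during which the arm holds its last target. There are 200 camera calls.

### The job

Push the loose cover of the blue valve box straight along its guides to the left, all the way to the stop at the box's left end, without lifting it. Two valve levers then lie open to view: push the red one with the white band clockwise (seen from above) to its stop, so that it lies fully across the box's length, pointing at you, and that valve is shut. Nothing needs to be grasped; leave the yellow lever and the things standing around where they are, and finish with the arm clear of everything.

Things in the scene. Friction and masses are not known exactly. Their poses are not given: they have to be found in the camera images.
- valve_box: low blue metal valve box, fixed to the worktop; origin on the worktop under the centre of its open bay, x along the box and its guides, to the robot's left (within 0.2 rad), y towards the robot, z up. It spans x -56 to 168 mm, y -100 to 100 mm. Left of the bay (x 50 to 168) is a solid deck at rim height, 62 mm above the worktop.
- bay (a point): centre of the open bay that holds the two valves, at rim height, 62 mm above the worktop. The bay is 100 mm (box x -50 to 50) by 176 mm (box y -88 to 88), its floor 8 mm above the worktop. The cover lies over it at the start.
- end_stop (a point): middle of the stop, at rim height, on its inner face, box x = 162 mm: an aluminium lip 9 mm high across the left end of the box. Like lips along both sides (inner faces at box y = -95 and 95 mm) guide the cover; the right end has none.
- cover: loose aluminium cover plate 112 (x) x 186 (y) x 5 mm, 0.25 kg, lying flat on the box's rim between the side lips; origin at the centre of its underside, axes along the box's. Its origin starts at box x = 0 to 12 mm, hiding both valves; sliding it to the left (box +x) over the deck brings it to the stop at box x = 106 mm. It slides with 1 to 3 N.
- cover_bar (a point): centre of the top of the black bar that stands across the cover, 20 mm to the right (-x) of the cover's centre; the bar is 10 mm thick (x), 70 mm long (y), and rises 20 mm above the plate (its top 25 mm above the cover's underside, 87 mm above the worktop). A low foot (5 mm high, 14 mm by 20 mm) at each end of it.
- red_lever (a joint): the red lever of a quarter-turn valve with a white band, the marked one: 0 = open, the lever towards the box's near end (box -x, the robot's right); grows as it is pushed clockwise seen from above, to its stop at 1.571 = shut, lever along box +y (towards the robot). Starts between 0 and 0.25. Stays where it is left; about 3 N at the lever's end turn it.
- red_pivot (a point): point on the red lever's vertical turning axis, at the height of the lever's top, 54 mm above the worktop (8 mm below the rim on which the cover lies). The valve stands at box x = 20 mm and either at box y = -36 mm or at box y = +34 mm; red and yellow swap places from run to run.
- red_end (a point): top of the outer end of the red lever, 46 mm out from the turning axis, 54 mm above the worktop. The lever is a bar 12 mm wide and 20 mm high (from 34 to 54 mm above the worktop), from the axis to this end.
- yellow_lever (a joint): the plain yellow lever of a quarter-turn valve, the one to leave open: 0 = open, the lever towards the box's near end (box -x, the robot's right); grows as it is pushed clockwise seen from above, to its stop at 1.571 = shut, lever along box +y (towards the robot). Starts between 0 and 0.25. Stays where it is left; about 3 N at the lever's end turn it.
- yellow_pivot (a point): point on the yellow lever's vertical turning axis, at the height of the lever's top, 54 mm above the worktop (8 mm below the rim on which the cover lies). The valve stands at box x = 20 mm and either at box y = -36 mm or at box y = +34 mm; red and yellow swap places from run to run.
- yellow_end (a point): top of the outer end of the yellow lever, 46 mm out from the turning axis, 54 mm above the worktop. The lever is a bar 12 mm wide and 20 mm high (from 34 to 54 mm above the worktop), from the axis to this end.
- vial_capped: bystander: glass sample vial with a grey cap, 28 mm across, 59 mm high, standing close behind the box; origin at its foot
- vial_empty: bystander: open empty glass vial, 28 mm across, 57 mm high, close behind the box; origin at its foot
- petri_dish: bystander: clear petri dish, 60 mm across, 13 mm high, to the right of the box; origin at its foot
- dropper: bystander: white squeeze bottle with a red cap, 52 mm across, 110 mm high, to the left of the box; origin at its foot
- tape: bystander: roll of tan tape lying flat, 92 mm across, 48 mm high, on the right of the worktop; origin at its foot
- beaker: bystander: clear beaker, 70 mm across, 88 mm high, right of the box, about in the middle of the worktop; origin at its foot
- white_tub: bystander: white tub with a yellow lid, 64 mm across, 66 mm high, on the right of the worktop; origin at its foot

How it is judged:
By the outcome, as a careful person would: the job done as asked, in the order asked, and still so for the second after the job is handed in, with the robot touching nothing.
It also fails if it takes over 38 s, if anything falls off the work surface, if the arm or the gripper's body presses on something with over 40 N, if the wrist force passes 120 N, or if a joint passes its speed limit or range.

## Working session

There is one attempt and no reset: what is moved stays moved. The work goes in short steps, Python scripts to look and compute and a tool call to move; the robot and the scene stay as the last step left them, time stands still between calls to the robot, and variables do not carry over. Pictures are saved under pics/ and viewed, at most 10 in all, crops included, and the job is handed in when it is done.

Besides the shell and the picture viewer there is one more tool, called after "Emit:" as a command line: name --argument value ..., lists and objects as JSON in quotes. carry_out: Moves the arm, as the interface text tells. Shifts and turns lie within -1 to 1; 1 stands for 0.25 m of shift or 90 degrees of turn. Its arguments: {"type":"object","properties":{"rows":{"type":"array","items":{"type":"object","properties":{"hand":{"type":"number"},"delta_pos":{"type":"array","items":{"type":"number"}},"rot":{"type":"array","items":{"type":"number"}}}}},"force":{"type":"number"}},"required":["rows"]}

```bash
mkdir -p pics
cat > h.py <<'E'
import numpy as np, cv2
from cell import robot, vision
def ray(c,u,v,z):
    d=np.array([(u-c['cx'])/c['fx'],(v-c['cy'])/c['fy'],1.0]); R=np.array(c['R']);t=np.array(c['t'])
    o=-R.T@t; w=R.T@d; return o+w*(z-o[2])/w[2]
def proj(c,X):
    p=np.array(c['R'])@np.array(X)+np.array(c['t']); return c['fx']*p[0]/p[2]+c['cx'],c['fy']*p[1]/p[2]+c['cy']
E
python3 - <<'E'
from h import *
for n in ("top","scene"):
    c=vision.read_camera(n); cv2.imwrite(f'pics/{n}0.png',c['image']); print(n,c['fx'],-np.array(c['R']).T@c['t'])
s=robot.state(); print({k:np.round(s[k],3) for k in('t','position','tool_rot','force','opening')}, robot.nose_length)
E
```

```text
top 471.27942585199867 [0.25163802 0.03807567 1.5236927 ]
scene 438.55900763692307 [-0.12290293  0.63924662  1.13212642]
{'t': np.float64(0.1), 'position': array([ 0.268, -0.564,  0.404]), 'tool_rot': array([-0.001,  0.976,  0.22 , -0.   ]), 'force': array([-0.486,  0.67 ,  0.27 ]), 'opening': np.float64(1.004)} 0.1734
```

View pics/top0.png

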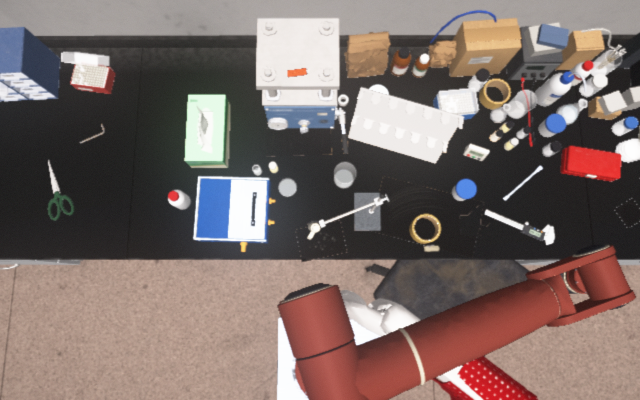

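View pics/scene0.png

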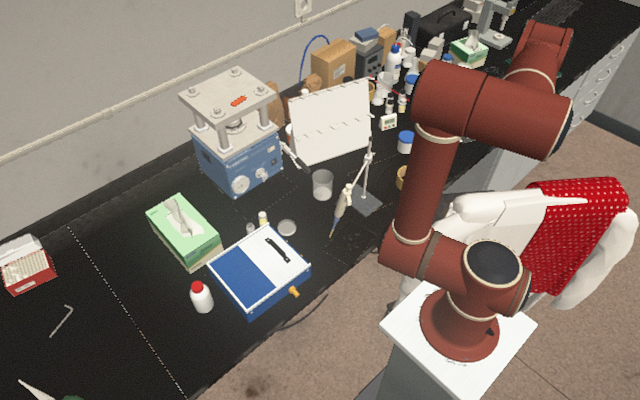

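The top view shows the box at about u 196–269, v 177–242: blue deck on the left, white cover on the right, and the black bar near (254,208). Next I measure the box axis and the bar.

Run:
```python
from h import *
def big(m):
    cs,_=cv2.findContours(m.astype('uint8'),cv2.RETR_EXTERNAL,cv2.CHAIN_APPROX_NONE); return max(cs,key=cv2.contourArea)
c=vision.read_camera('top'); im=c['image'].astype(int)
roi=np.zeros(im.shape[:2],bool); roi[170:250,190:272]=1
b,g,r=im[...,0],im[...,1],im[...,2]
box=big(((b>90)&roi))
q=np.array([ray(c,u,v,0.071)[:2] for u,v in box[:,0]])
rc=cv2.minAreaRect((q*1000).astype('float32')); print('box rect mm',rc, cv2.boxPoints(rc))
dk=big((b>80)&(b-r>50)&roi); qd=np.array([ray(c,u,v,0.062)[:2] for u,v in dk[:,0]]); rd=cv2.minAreaRect((qd*1000).astype('float32')); print('deck',rd,cv2.boxPoints(rd))
roi2=np.zeros_like(roi); roi2[185:233,246:262]=1
bar=big((b<110)&roi2); print('bar px',cv2.boundingRect(bar))
qb=np.array([ray(c,u,v,0.087)[:2] for u,v in bar[:,0]]); print('bar',cv2.minAreaRect((qb*1000).astype('float32')))
c2=vision.read_camera('scene'); 
cv2.imwrite('pics/crops.png',np.hstack([cv2.resize(c['image'][160:260,170:300],(390,300),interpolation=2),cv2.resize(c2['image'][210:330,185:341],(390,300),interpolation=2)]))
```

```text
box rect mm ((482.1695556640625, 301.6763000488281), (249.1924591064453, 241.92393493652344), 0.9741634130477905) [[355.5348  420.50247]
 [359.6479  178.61348]
 [608.8043  182.85013]
 [604.6912  424.73914]]
deck ((488.26702880859375, 362.5622253417969), (98.15691375732422, 190.0070343017578), 88.38209533691406) [[391.9157  316.18567]
 [581.847   310.82098]
 [584.61835 408.93878]
 [394.68707 414.30347]]
bar px (252, 196, 4, 25)
bar ((483.3951110839844, 233.81109619140625), (6.20311164855957, 75.26992797851562), 87.85835266113281)
```

View pics/crops.png

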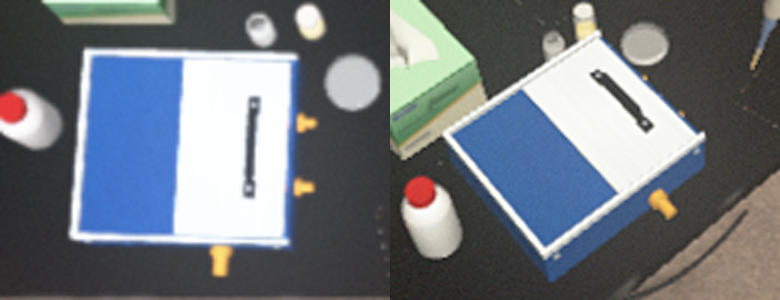

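The cover edge sits at a box x of about 62. The box +x axis is about (0.028, 1.0) in world, the box origin is about (0.485, 0.250), and the bar is at about (0.483, 0.234). I rise, align the tool with the box and shut the gripper, then travel high above everything.

Emit:
carry_out --rows '[{"hand":1,"delta_pos":[0,0,-0.146],"rot":[0,0,0.075]},{"hand":1,"delta_pos":[0,0,-0.146],"rot":[0,0,0.075]},{"hand":1,"delta_pos":[0,0,-0.146],"rot":[0,0,0.075]},{"hand":1,"delta_pos":[0,0,-0.146],"rot":[0,0,0.075]},{"hand":1,"delta_pos":[0.038,-0.15,0],"rot":[0,0,0]},{"hand":1,"delta_pos":[0.038,-0.15,0],"rot":[0,0,0]},{"hand":1,"delta_pos":[0.038,-0.15,0],"rot":[0,0,0]},{"hand":1,"delta_pos":[0.038,-0.15,0],"rot":[0,0,0]},{"hand":1,"delta_pos":[0.038,-0.15,0],"rot":[0,0,0]},{"hand":1,"delta_pos":[0.038,-0.15,0],"rot":[0,0,0]},{"hand":1,"delta_pos":[0.038,-0.15,0],"rot":[0,0,0]},{"hand":1,"delta_pos":[0.038,-0.15,0],"rot":[0,0,0]},{"hand":1,"delta_pos":[0.038,-0.15,0],"rot":[0,0,0]},{"hand":1,"delta_pos":[0.038,-0.15,0],"rot":[0,0,0]},{"hand":1,"delta_pos":[0.038,-0.15,0],"rot":[0,0,0]},{"hand":1,"delta_pos":[0.038,-0.15,0],"rot":[0,0,0]},{"hand":1,"delta_pos":[0.038,-0.15,0],"rot":[0,0,0]},{"hand":1,"delta_pos":[0.038,-0.15,0],"rot":[0,0,0]},{"hand":1,"delta_pos":[0.038,-0.15,0],"rot":[0,0,0]},{"hand":1,"delta_pos":[0.038,-0.15,0],"rot":[0,0,0]}]'

```text
t: 1.87
position: [0.4366, 0.0328, 0.5508]
tool_rot: [0.0, 1.0, -0.014, 0.0]
force: [1.4, -0.3, 0.4]
opening: -0.004
grasp_force: 0.0
```

Emit:
carry_out --rows '[{"hand":1,"delta_pos":[0.038,-0.15,0],"rot":[0,0,0]},{"hand":1,"delta_pos":[0.038,-0.12,0],"rot":[0,0,0]},{"hand":1,"delta_pos":[0.038,-0.1,0],"rot":[0,0,0]},{"hand":1,"delta_pos":[0,0,0],"rot":[0,0,0]},{"hand":1,"delta_pos":[0,0,0],"rot":[0,0,0]}]'

```text
t: 2.28
position: [0.468, 0.1235, 0.5501]
tool_rot: [0.0, 1.0, -0.013, -0.001]
force: [-0.1, -0.2, 0.7]
opening: 0.003
grasp_force: 0.0
```

Run:
```python
from h import *
c=vision.read_camera('wrist'); cv2.imwrite('pics/w1.png',c['image'])
s=robot.state(); print({k:np.round(s[k],4) for k in('t','position','tool_rot','force','opening')}, robot.nose_length)
for p in ([.483,.234,.087],):print(proj(c,p))
```

```text
{'t': np.float64(2.3333), 'position': array([0.4679, 0.1226, 0.5503]), 'tool_rot': array([ 3.000e-04,  9.999e-01, -1.370e-02, -5.000e-04]), 'force': array([-0.1965,  0.2001,  0.2953]), 'opening': np.float64(0.0007)} 0.1734
(np.float64(226.578807945675), np.float64(143.46994571270386))
```

View pics/w1.png

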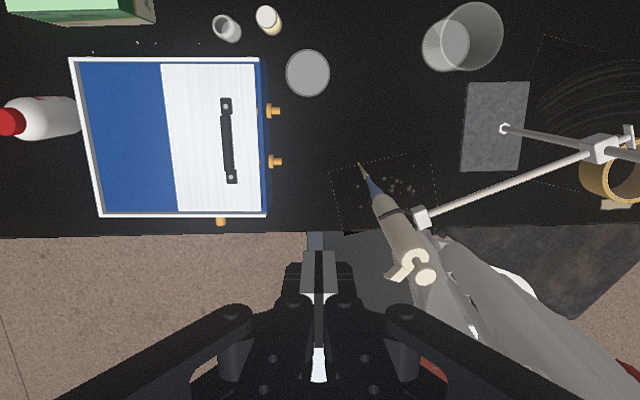

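The wrist view shows the bar centre at about (227,141), against a prediction of (226.6,143.5), so the estimate holds. I refine the box axis from the deck's corners and the bar's feet.

Run:
```python
from h import *
c=vision.read_camera('wrist'); im=c['image'].astype(int); b,g,r=im[...,0],im[...,1],im[...,2]
def big(m):
    cs,_=cv2.findContours(m.astype('uint8'),cv2.RETR_EXTERNAL,cv2.CHAIN_APPROX_NONE); return max(cs,key=cv2.contourArea)
roi=np.zeros(im.shape[:2],bool); roi[55:225,65:200]=1
dk=big((b-r>50)&roi); q=np.array([ray(c,u,v,0.062)[:2] for u,v in dk[:,0]])*1000
rd=cv2.minAreaRect(q.astype('float32')); print('deck',rd,cv2.boxPoints(rd).round(1))
roi[:]=0; roi[85:195,212:242]=1
ba=big((b<100)&roi); q=np.array([ray(c,u,v,0.087)[:2] for u,v in ba[:,0]])*1000
print('bar',cv2.minAreaRect(q.astype('float32')))
```

```text
deck ((484.87933349609375, 338.29229736328125), (146.185791015625, 187.9807891845703), 88.42658996582031) [[388.9 267.8]
 [576.8 262.6]
 [580.8 408.8]
 [392.9 413.9]]
bar ((484.41656494140625, 232.51629638671875), (14.280472755432129, 101.29130554199219), 88.40586853027344)
```

Emit:
carry_out --rows '[{"hand":1,"delta_pos":[0.026,-0.15,0],"rot":[0,0,0]},{"hand":1,"delta_pos":[0.026,-0.15,0],"rot":[0,0,0]},{"hand":1,"delta_pos":[0,0,0.15],"rot":[0,0,0]},{"hand":1,"delta_pos":[0,0,0.15],"rot":[0,0,0]},{"hand":1,"delta_pos":[0,0,0.15],"rot":[0,0,0]},{"hand":1,"delta_pos":[0,0,0.15],"rot":[0,0,0]},{"hand":1,"delta_pos":[0,0,0.15],"rot":[0,0,0]},{"hand":1,"delta_pos":[0,0,0.15],"rot":[0,0,0]},{"hand":1,"delta_pos":[0,0,0.15],"rot":[0,0,0]},{"hand":1,"delta_pos":[0,0,0.05],"rot":[0,0,0]},{"hand":1,"delta_pos":[0,0,0.05],"rot":[0,0,0]},{"hand":1,"delta_pos":[0,0,0.03],"rot":[0,0,0]},{"hand":1,"delta_pos":[0,0,0],"rot":[0,0,0]},{"hand":1,"delta_pos":[0,0,0],"rot":[0,0,0]}]'

```text
t: 3.55
position: [0.484, 0.197, 0.2576]
tool_rot: [-0.0, 1.0, -0.014, 0.001]
force: [0.6, 0.2, 0.2]
opening: -0.006
grasp_force: 0.0
```

Emit:
carry_out --rows '[{"hand":1,"delta_pos":[0,0,0.034],"rot":[0,0,0]},{"hand":1,"delta_pos":[0,0,0],"rot":[0,0,0]},{"hand":1,"delta_pos":[0,-0.024,0],"rot":[0,0,0]},{"hand":1,"delta_pos":[0,-0.024,0],"rot":[0,0,0]},{"hand":1,"delta_pos":[0,-0.024,0],"rot":[0,0,0]},{"hand":1,"delta_pos":[0,-0.024,0],"rot":[0,0,0]},{"hand":1,"delta_pos":[0,-0.024,0],"rot":[0,0,0]},{"hand":1,"delta_pos":[0,-0.024,0],"rot":[0,0,0]},{"hand":1,"delta_pos":[0,-0.024,0],"rot":[0,0,0]},{"hand":1,"delta_pos":[0,-0.024,0],"rot":[0,0,0]},{"hand":1,"delta_pos":[0,-0.024,0],"rot":[0,0,0]},{"hand":1,"delta_pos":[0,-0.024,0],"rot":[0,0,0]}]'

```text
t: 4.55
position: [0.4849, 0.2575, 0.2475]
tool_rot: [0.0, 1.0, -0.014, 0.0]
force: [-1.3, -3.9, 3.8]
opening: 0.001
grasp_force: 2.3
```

Run:
```python
from h import *
s=robot.state(); print({k:np.round(s[k],4) for k in('t','position','force')})
cs=[vision.read_camera('wrist')['image'],vision.read_camera('scene')['image'][150:350,120:440]]
cv2.imwrite('pics/p2.png',np.hstack([cv2.resize(cs[0],(400,250)),cv2.resize(cs[1],(400,250))]))
```

```text
{'t': np.float64(4.55), 'position': array([0.4849, 0.2575, 0.2475]), 'force': array([-1.2917, -3.885 ,  3.8236])}
```

View pics/p2.png

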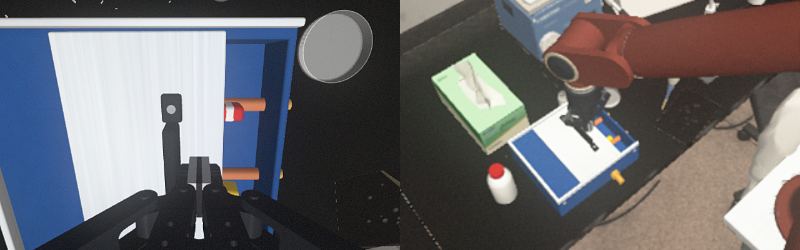

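The cover slides well, and the red lever is the far one. I keep pushing, slowing toward the stop.

Emit:
carry_out --rows '[{"hand":1,"delta_pos":[0,-0.024,0],"rot":[0,0,0]},{"hand":1,"delta_pos":[0,-0.024,0],"rot":[0,0,0]},{"hand":1,"delta_pos":[0,-0.024,0],"rot":[0,0,0]},{"hand":1,"delta_pos":[0,-0.024,0],"rot":[0,0,0]},{"hand":1,"delta_pos":[0,-0.024,0],"rot":[0,0,0]},{"hand":1,"delta_pos":[0,-0.024,0],"rot":[0,0,0]},{"hand":1,"delta_pos":[0,-0.024,0],"rot":[0,0,0]},{"hand":1,"delta_pos":[0,-0.01,0],"rot":[0,0,0]},{"hand":1,"delta_pos":[0,0,0],"rot":[0,0,0]}]'

```text
t: 5.4
position: [0.4859, 0.3022, 0.2471]
tool_rot: [-0.0, 1.0, -0.014, -0.0]
force: [0.7, -0.7, -0.9]
opening: -0.002
grasp_force: 0.0
```

Emit:
carry_out --rows '[{"hand":1,"delta_pos":[0,-0.01,0],"rot":[0,0,0]},{"hand":1,"delta_pos":[0,-0.01,0],"rot":[0,0,0]},{"hand":1,"delta_pos":[0,0,0],"rot":[0,0,0]}]'

```text
t: 5.65
position: [0.4861, 0.3067, 0.2472]
tool_rot: [-0.0, 1.0, -0.014, -0.0]
force: [-0.6, -0.4, 0.0]
opening: 0.003
grasp_force: 0.0
```

Emit:
carry_out --rows '[{"hand":1,"delta_pos":[0,-0.01,0],"rot":[0,0,0]},{"hand":1,"delta_pos":[0,-0.01,0],"rot":[0,0,0]},{"hand":1,"delta_pos":[0,-0.01,0],"rot":[0,0,0]}]'

```text
t: 5.9
position: [0.4864, 0.314, 0.2472]
tool_rot: [0.0, 1.0, -0.014, -0.0]
force: [0.2, -2.2, 0.2]
opening: -0.002
grasp_force: 0.8
```

Emit:
carry_out --rows '[{"hand":1,"delta_pos":[0,-0.01,0],"rot":[0,0,0]},{"hand":1,"delta_pos":[0,-0.01,0],"rot":[0,0,0]},{"hand":1,"delta_pos":[0,0,0],"rot":[0,0,0]}]'

```text
t: 6.15
position: [0.4866, 0.318, 0.2472]
tool_rot: [0.003, 1.0, -0.014, -0.001]
force: [-1.3, -9.7, 4.0]
opening: 0.004
grasp_force: 5.1
```

Emit:
carry_out --rows '[{"hand":1,"delta_pos":[0,-0.006,0],"rot":[0,0,0]},{"hand":1,"delta_pos":[0,0,0],"rot":[0,0,0]}]'

```text
t: 6.32
position: [0.4867, 0.3185, 0.2471]
tool_rot: [0.004, 1.0, -0.014, -0.001]
force: [-1.4, -14.6, 5.9]
opening: -0.001
grasp_force: 7.4
```

The stop is reached: force is rising with no further travel. I back off, rise and look.

Emit:
carry_out --rows '[{"hand":1,"delta_pos":[0,0.06,0],"rot":[0,0,0]},{"hand":1,"delta_pos":[0,0.06,0],"rot":[0,0,0]},{"hand":1,"delta_pos":[0,0.02,-0.15],"rot":[0,0,0]},{"hand":1,"delta_pos":[-0.06,0.04,-0.14],"rot":[0,0,0]},{"hand":1,"delta_pos":[-0.06,0.04,-0.14],"rot":[0,0,0]},{"hand":1,"delta_pos":[-0.06,0.04,-0.14],"rot":[0,0,0]},{"hand":1,"delta_pos":[-0.06,0.04,0],"rot":[0,0,0]},{"hand":1,"delta_pos":[0,0,0],"rot":[0,0,0]},{"hand":1,"delta_pos":[0,0,0],"rot":[0,0,0]}]'

```text
t: 7.07
position: [0.424, 0.2466, 0.3898]
tool_rot: [-0.001, 1.0, -0.015, 0.001]
force: [-0.2, -0.1, 0.3]
opening: -0.001
grasp_force: 0.0
```

```bash
cat >> h.py <<'E'
O=np.array([.4824,.2493]); A=.0276
EX=np.array([np.sin(A),np.cos(A)]); EY=np.array([-np.cos(A),np.sin(A)])
def box(p): d=np.array(p[:2])-O; return np.round(1000*np.array([d@EX,d@EY]),1)
def masks(c):
    hsv=cv2.cvtColor(c['image'],cv2.COLOR_BGR2HSV); h,s,v=cv2.split(hsv); return h,s,v
E
python3 - <<'E'
from h import *
s=robot.state(); print({k:np.round(s[k],4) for k in('t','position','tool_rot','force')})
c=vision.read_camera('wrist'); cv2.imwrite('pics/w3.png',c['image']); np.save('w3.npy',c,allow_pickle=True)
for n,x,y,z in (('far red end',-26,-36,.054),('piv',20,-36,.054),('ypiv',20,34,.054),('stopmid',162,0,.062)):
    w=O+EX*x/1000+EY*y/1000; print(n,w,np.round(proj(c,[*w,z])))
E
```

```text
{'t': np.float64(7.0667), 'position': array([0.424 , 0.2466, 0.3898]), 'tool_rot': array([-6.000e-04,  9.999e-01, -1.450e-02,  7.000e-04]), 'force': array([-0.2006, -0.0872,  0.2919])}
far red end [0.51766878 0.22231643] [346.  65.]
piv [0.51893822 0.26829891] [288.  65.]
ypiv [0.44896488 0.27023066] [291. 152.]
stopmid [0.48687063 0.4112383 ] [114. 112.]
```

View pics/w3.png

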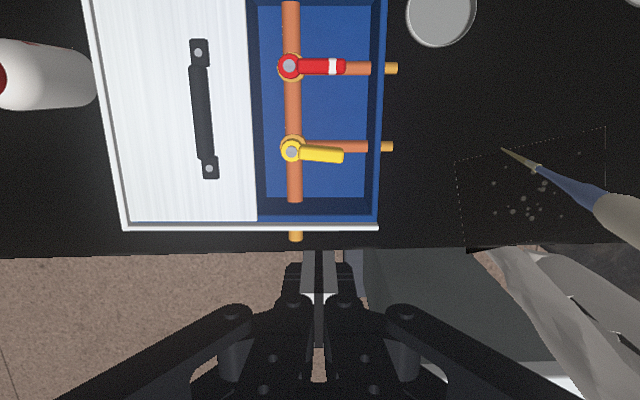

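The cover lies at the stop. The red pivot is at (289,66), its banded end at (345,67), and the yellow lever runs (292,151)→(343,157); all of these match the prediction. I place the shut fingers in the gap behind the red lever, at box (-16,-63).

Emit:
carry_out --rows '[{"hand":1,"delta_pos":[0.121,0.012,0],"rot":[0,0,0]},{"hand":1,"delta_pos":[0.121,0.012,0],"rot":[0,0,0]},{"hand":1,"delta_pos":[0.121,0.012,0],"rot":[0,0,0]},{"hand":1,"delta_pos":[0.122,0.011,0],"rot":[0,0,0]},{"hand":1,"delta_pos":[0,0,0.14],"rot":[0,0,0]},{"hand":1,"delta_pos":[0,0,0.14],"rot":[0,0,0]},{"hand":1,"delta_pos":[0,0,0.14],"rot":[0,0,0]},{"hand":1,"delta_pos":[0,0,0.12],"rot":[0,0,0]},{"hand":1,"delta_pos":[0,0,0],"rot":[0,0,0]},{"hand":1,"delta_pos":[0,0,0],"rot":[0,0,0]},{"hand":1,"delta_pos":[0,0,0],"rot":[0,0,0]}]'

```text
t: 8.03
position: [0.5461, 0.2322, 0.2554]
tool_rot: [-0.0, 1.0, -0.014, 0.0]
force: [-0.1, 0.2, 0.5]
opening: -0.001
grasp_force: 0.0
```

Run:
```python
from h import *
s=robot.state(); p=s['position']; print(box(p),p[2]-.1734,np.round(s['force'],1),s['t'])
c=vision.read_camera('scene'); cv2.imwrite('pics/s4.png',cv2.resize(c['image'][190:330,180:340],(640,560),interpolation=2))
```

```text
[-15.3 -64.1] 0.08199570304902942 [-0.1  0.2  0.5] 8.0333
```

View pics/s4.png

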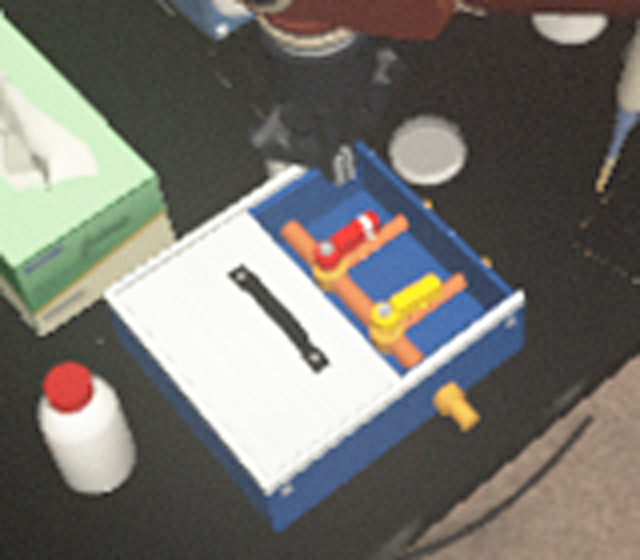

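The fingers stand above the gap behind the red lever, and the cover is at the stop. I go down, watching the force.

Emit:
carry_out --rows '[{"hand":1,"delta_pos":[0,0,0.06],"rot":[0,0,0]},{"hand":1,"delta_pos":[0,0,0.06],"rot":[0,0,0]},{"hand":1,"delta_pos":[0,0,0.04],"rot":[0,0,0]},{"hand":1,"delta_pos":[0,0,0],"rot":[0,0,0]},{"hand":1,"delta_pos":[0,0,0],"rot":[0,0,0]}]'

```text
t: 8.5
position: [0.5457, 0.2322, 0.2157]
tool_rot: [-0.0, 1.0, -0.014, 0.001]
force: [0.2, -0.3, 0.4]
opening: -0.001
grasp_force: 0.0
```

Run:
```python
from h import *
s=robot.state(); p=s['position']; b=box(p); print(b,p[2]-.1734,np.round(s['force'],1))
prev=b
for th in np.radians([0,10,20,30,40,50,60,70,80,90,95]):
    d=np.array([-np.cos(th),np.sin(th)]);n=np.array([np.sin(th),np.cos(th)])
    q=np.array([20,-36])+(35-5*th/1.57)*d-n*(6+12*abs(np.sin(th))+11*abs(np.cos(th)))
    D=q-prev; prev=q; print(int(np.degrees(th)+.5),q.round(1),'tool units',np.round([-D[1]/250,-D[0]/250],3))
```

```text
[-15.4 -63.7] 0.04228838667692056 [ 0.2 -0.3  0.4]
0 [-15. -53.] tool units [-0.043 -0.002]
10 [-17.2 -48.6] tool units [-0.017  0.009]
20 [-18.8 -43.6] tool units [-0.02   0.007]
30 [-19.6 -38. ] tool units [-0.023  0.003]
40 [-19.3 -31.9] tool units [-0.024 -0.001]
50 [-17.8 -25.6] tool units [-0.025 -0.006]
60 [-14.8 -19.5] tool units [-0.024 -0.012]
70 [-10.4 -14. ] tool units [-0.022 -0.018]
80 [-4.7 -9.3] tool units [-0.019 -0.023]
90 [ 2. -6.] tool units [-0.013 -0.027]
95 [ 3.7 -4.7] tool units [-0.005 -0.007]
```

Emit:
carry_out --rows '[{"hand":1,"delta_pos":[-0.022,0,0],"rot":[0,0,0]},{"hand":1,"delta_pos":[-0.021,-0.002,0],"rot":[0,0,0]},{"hand":1,"delta_pos":[-0.017,0.009,0],"rot":[0,0,0]},{"hand":1,"delta_pos":[-0.02,0.007,0],"rot":[0,0,0]},{"hand":1,"delta_pos":[-0.023,0.003,0],"rot":[0,0,0]},{"hand":1,"delta_pos":[-0.024,-0.001,0],"rot":[0,0,0]},{"hand":1,"delta_pos":[-0.025,-0.006,0],"rot":[0,0,0]},{"hand":1,"delta_pos":[0,0,0],"rot":[0,0,0]}]'

```text
t: 9.17
position: [0.5075, 0.2307, 0.2165]
tool_rot: [-0.0, 1.0, -0.014, 0.002]
force: [2.7, -1.0, 1.8]
opening: -0.004
grasp_force: 1.5
```

Emit:
carry_out --rows '[{"hand":1,"delta_pos":[-0.024,-0.012,0],"rot":[0,0,0]},{"hand":1,"delta_pos":[-0.022,-0.018,0],"rot":[0,0,0]},{"hand":1,"delta_pos":[-0.019,-0.023,0],"rot":[0,0,0]},{"hand":1,"delta_pos":[-0.013,-0.02,0],"rot":[0,0,0]},{"hand":1,"delta_pos":[0,0,0],"rot":[0,0,0]},{"hand":1,"delta_pos":[0,0,0],"rot":[0,0,0]}]'

```text
t: 9.67
position: [0.4882, 0.2493, 0.2151]
tool_rot: [0.0, 1.0, -0.014, -0.0]
force: [0.9, -1.5, 0.7]
opening: 0.004
grasp_force: 0.6
```

Run:
```python
from h import *
s=robot.state(); p=s['position']; print(box(p),p[2]-.1734,np.round(s['force'],1),s['t'])
```

```text
[ 0.1 -5.8] 0.04173683066661227 [ 0.9 -1.5  0.7] 9.6667
```

Now I push along box +x until the force shows the stop.

Emit:
carry_out --rows '[{"hand":1,"delta_pos":[0,-0.01,0],"rot":[0,0,0]},{"hand":1,"delta_pos":[0,-0.008,0],"rot":[0,0,0]},{"hand":1,"delta_pos":[0,0,0],"rot":[0,0,0]}]'

```text
t: 9.92
position: [0.4884, 0.2519, 0.2147]
tool_rot: [0.004, 1.0, -0.014, -0.001]
force: [-1.7, -14.6, 8.5]
opening: 0.001
grasp_force: 7.5
```

Emit:
carry_out --rows '[{"hand":1,"delta_pos":[0,-0.006,0],"rot":[0,0,0]},{"hand":1,"delta_pos":[0,0,0],"rot":[0,0,0]}]'

```text
t: 10.08
position: [0.4885, 0.2525, 0.2147]
tool_rot: [0.006, 1.0, -0.014, -0.002]
force: [-2.0, -19.1, 10.0]
opening: -0.001
grasp_force: 9.8
```

At the stop: 19 N with no further travel. I back off, rise straight up, and look from the earlier view pose.

Emit:
carry_out --rows '[{"hand":1,"delta_pos":[0,0.03,0],"rot":[0,0,0]},{"hand":1,"delta_pos":[0,0.03,0],"rot":[0,0,0]},{"hand":1,"delta_pos":[0,0,0],"rot":[0,0,0]},{"hand":1,"delta_pos":[0,0,-0.1],"rot":[0,0,0]},{"hand":1,"delta_pos":[0,0,-0.15],"rot":[0,0,0]},{"hand":1,"delta_pos":[0,0,-0.15],"rot":[0,0,0]},{"hand":1,"delta_pos":[-0.08,0,-0.14],"rot":[0,0,0]},{"hand":1,"delta_pos":[-0.09,0,-0.13],"rot":[0,0,0]},{"hand":1,"delta_pos":[-0.09,0,0],"rot":[0,0,0]},{"hand":1,"delta_pos":[0,0,0],"rot":[0,0,0]},{"hand":1,"delta_pos":[0,0,0],"rot":[0,0,0]}]'

```text
t: 11.0
position: [0.4222, 0.2425, 0.3822]
tool_rot: [-0.0, 1.0, -0.014, 0.0]
force: [0.2, 0.7, 0.1]
opening: -0.002
grasp_force: 0.0
```

Run:
```python
from h import *
s=robot.state(); print(np.round(s['position'],4),np.round(s['force'],1),s['t'])
c=vision.read_camera('wrist'); cv2.imwrite('pics/w5.png',c['image'])
h,sa,v=masks(c); m=(((h<8)|(h>172))&(sa>170)&(v>90)); m[:,400:]=0;m[:,:200]=0
n,l,st,ce=cv2.connectedComponentsWithStats(m.astype('uint8'))
for i in range(1,n):
    if st[i,4]>30: print(st[i], box(ray(c,*ce[i],.054)))
ys,xs=np.nonzero(m); q=np.array([box(ray(c,a,b,.054)) for a,b in zip(xs,ys)])
print(cv2.fitLine(q.astype('float32'),cv2.DIST_HUBER,0,.01,.01).ravel(), q.min(0),q.max(0))
b=c['image'].astype(int); w=(b.min(2)>150); print('cover right edge box x:',[box(ray(c,np.nonzero(w[r,200:300])[0].max()+200,r,.067))[0] for r in (40,110,200)])
```

```text
[0.4222 0.2425 0.3822] [0.2 0.7 0.1] 11.0
[272  50  24  55 728] [ 19.3 -24.3]
[278 113  14   9 114] [19.7  5.7]
[  0.03588652   0.99935585  19.205599   -17.7479    ] [ 10.  -44.7] [28.1  9.1]
cover right edge box x: [np.float64(50.1), np.float64(13.0), np.float64(50.7)]
```

View pics/w5.png

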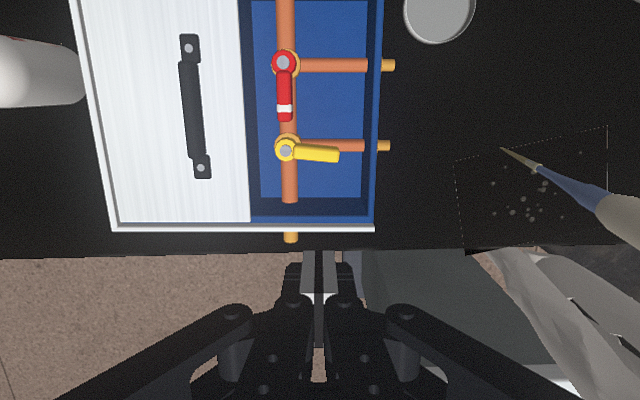

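The red lever runs from (284,63) straight down to (285,118), fully across the box. Yellow is unchanged at (286,150)→(338,156). The cover's right edge measures at box x 50, so it is at the stop, and the arm is clear.

```bash
python3 -c "
from cell import robot; print(robot.close_job())"
```

```text
the job is handed in; nothing more can be done
None
```

The cover is at its left stop, the red lever is turned to its stop and shut, the yellow lever was left alone, the arm is clear, and the job was handed in at about 11 s.

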